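Press in the catch and slide the cover off a terminal box

ROBOT

A 6-joint arm with a two-finger parallel gripper is mounted at the origin on the work surface; the furniture and walls round the work are solid. World frame = base frame: x ahead of the robot, y to its left, z up, the work surface at z = 0. Lengths are in m, angles in degrees, forces in N, time in s.
With the tool pointing down it reaches from about 0.35 to 0.925 m from the base axis. Payload 6.4 kg.
Tool frame: the origin (TCP) lies between the finger pads; the fingertips stand 22 mm ahead of it and the grasp point (between the pads) lies 3 mm ahead of it (robot.tip_reach is the distance from the TCP to the fingertips, in m); z points along the fingers, y is the line along which they close (so a half turn about z gives the same grasp; the last joint's range is limited). The gripper opens to 94 mm and grips with 3 to 60 N. Pads are 16 mm wide; open, the fingers measure 119 mm over their backs; the gripper's body (75 mm by 177 mm) begins 78 mm behind the grasp point.
Start: joints at [62.332, 14.043, 89.255, -0, 76.702, -9.975], TCP at [0.198, 0.619, 0.227] pointing down, gripper open.
Joint ranges: [-179.41, 179.41], [-58.25, 129.5], [7.25, 145.43], [-54.29, 234.29], [11.92, 165.04], [-157.13, 157.13]. Speed limits (degrees/s): [147.25, 147.25, 180, 180, 180, 180].

INTERFACE

Orientations are given as [roll, pitch, yaw] about the fixed x, y, z axes, in that order (R = Rz(yaw) Ry(pitch) Rx(roll)).
In Python, from cell import robot gives the robot as it stands.
- The arm moves only by the tool carry_out, never from a script. Its argument "steps" is a list of rows, each a list of 5 numbers: the opening, from 0 (shut) to 1 (fully open), then the shift along the tool's x, y, z in mm, then the turn about the tool's z in rad. A call has 1 to 10 rows; each row is the pose to reach, as a shift and turn from the pose commanded when the call began, along the tool's axes at that moment; what a row does not reach only later rows make up. A row lasts 1/10 s, in which the tool goes at most 50 mm and 8.59 degrees, less where a joint would pass 70% of its speed; a pose out of reach is approached as far as the arm can. A call with a gripper value outside its range is refused whole. The fingers move at their own pace and stop on an object; "squeeze" is the grip in N (left out, the last holds). Time passes only in rows, so rows that repeat a pose let the fingers close. It gives the time, the measured TCP pose, the force, the opening and the grip force at its end, in the units of the state.
- robot.read_state(): the state, without advancing time (a new reading comes with each control period).
- robot.snapshot(name): name is "scene" or "top" or "wrist"; returns a dict with "image" (480x640x3 uint8, red, green, blue), "intrinsics" (3x3 intrinsics, pixels), "view" (4x4, takes a point from world to camera coordinates); the wrist camera has in their place "mount" (4x4, takes a point from camera to tool coordinates, whose origin is the TCP and whose axes are the flange's). Camera axes: x right, y down, z forward; pixel columns grow to the right and rows downward; lengths in m; the calibration is good to about 2 mm. A picture is of the moment at which its call begins: read the wrist's pose just before it. There is no depth.
- robot.close_job(): hands the job in; it is judged then, once.
The state is a dict: "time": time; "qpos": joint angles; "dq": joint speeds; "effort": joint torques, N m; "ee_pos": TCP position; "eef_rot": TCP orientation; "ft_force": force on the tool from outside, world axes, zero at the start; "ft_torque": the same for the moment, N m; "finger_gap": finger opening in m; "grip_force": force on a finger pad.
Only numpy, scipy, OpenCV 4.12 (cv2) and the standard library are available. Lean on these libraries where they do the work, as an engineer would, in place of code of your own. Each camera call takes 0.05 s, during which the arm holds its last target. There are 200 camera calls.

TASK

Open the terminal box on the bench: press its catch tab all the way down with the fingertips (it stays down), then push the released cover along its guides, off the terminal bay and onto the parking deck, as far as the end stop, so that the whole bay lies open. Only press and push: do not lift or tip the cover, leave the other things on the bench where they are, and finish with the hand clear of everything.

Things in the scene. Friction and masses are not known exactly. Their poses are not given: they have to be found in the camera images.
- terminal_box: Grey box 230 x 112 x 52 mm, fixed to the bench. Origin: centre of underside. x runs along it, the way the cover opens (roughly away from the robot), y across, z up. Bay from x -105 to -27 mm (contents up to z 26), catch tab -13 to 21, parking deck (z 36) beyond. Cover slides on ledges at z 40 between lipped rails, tops z 52, 74 mm free between the lips.
- slide_cover: Loose white cover 100 (x) x 84 (y) x 6 mm, about 70 g, under the rail lips, 1.5 mm side play. Origin: centre of underside, axes as the box's. In the box's frame the origin is at x -65, z 40 mm when shut (near ends flush), x 50 mm against the end stop. The catch tab stands 2 mm ahead of its far edge and blocks it until pressed. Slides easily, about 1 N.
- push_face (a point): Middle of the upright push face on the cover's near (-x) edge: 60 mm wide (y), from the cover's underside to 20 mm above it; this point is 10 mm above the underside (50 mm above the bench) and 50 mm from the cover's origin. Push along +x. Beyond the face a hump slopes down to the plate over 60 mm, so it cannot be pinched.
- tab_top (a point): Centre of the top of the catch tab, a black ribbed block 34 mm (x) x 40 mm (y) that stands up through the middle of the box just beyond the cover's far edge; up, its top is 51 mm above the bench, pressed home 37 mm (1 mm above the deck round it). This point is 19 mm beyond the far edge of the shut cover.
- end_stop (a point): Middle of the near face of the end stop, a ridge across the parking deck at x = 100 mm of the box, where the far edge of the open cover comes to rest; this point is 43 mm above the bench, the ridge's top 50 mm.
- catch_tab (a joint): How far the catch tab is pressed down, m: 0 fully up, 0.014 fully down (it starts 0 to 0.002 down). It resists with about 4 N all the way and has no return spring, so it stays where it is left. The cover passes over it once it is past 0.011.
- tape_mid (a point): Bystander: roll of black tape, 60 mm across, 19 mm high, lying flat right of the box; point at its centre. Leave it.
- knob: Bystander: black moulded knob, 25 mm across, 18 mm high, close by the box's right side; origin: centre of its underside. Leave it.
- blue_screwdriver: Bystander: small blue screwdriver, 138 mm long (its y), 19 mm high, right of the box; origin: centre of its underside. Leave it.
- cutters: Bystander: small yellow cutters 36 x 109 x 10 mm right of the box near the bench's front; origin: centre of the underside. Leave them.
- brush: Bystander: thin black brush 12 x 120 x 12 mm on the mat left of the box; origin: centre of its underside. Leave it.
There are look-alikes about, which are no part of the job. There is more than one size of the slide_cover; the job needs the larger.

How it is judged (in metres and radians):
On the way, in this order (a step that is already met when the one before it is completed fails the run):
1. the catch tab is pressed fully down while the cover is still shut (value of joint catch_tab above 0.0113 m and x of slide_cover in the frame of terminal_box below -0.055 m), for 0.1 s.
2. the cover is pushed off the terminal bay (x of slide_cover in the frame of terminal_box above 0.034 m), for 0.1 s.
At the end, for the whole second after the job is handed in: the cover lies flat and at rest in its guides on the parking deck, its origin 34 mm or more beyond the box's centre along the box's x (it meets the stop at 50 mm), so the bay is uncovered; the catch tab is still down (over 10.5 mm) (x of slide_cover in the frame of terminal_box between 0.034 and 0.06 m and y of slide_cover in the frame of terminal_box between -0.005 and 0.005 m and height (world z) of slide_cover between 0.035 and 0.045 m and angle between slide_cover's own z axis and vertical below 0.1 rad and linear speed of slide_cover below 0.01 m/s and value of joint catch_tab above 0.0105 m); the robot touches nothing.
It fails at once if the cover is lifted (over 10 mm) or tipped (over 0.2 rad) (height (world z) of slide_cover above 0.05 m or angle between slide_cover's own z axis and vertical above 0.2 rad).
It fails at once if a bystander is moved by more than 20 mm (distance of any of tape_mid, knob, blue_screwdriver, cutters, brush from where it was at the start of the episode above 0.02 m).
It also fails if it takes over 35 s, if anything falls off the work surface, if the arm or the gripper's body presses on something with over 40 N, if the wrist force passes 120 N, or if a joint passes its speed limit or range.

## Working session

There is one attempt and no reset: what is moved stays moved. The work goes in short steps, Python scripts to look and compute and a tool call to move; the robot and the scene stay as the last step left them, time stands still between calls to the robot, and variables do not carry over. Pictures are saved under pics/ and viewed, at most 10 in all, crops included, and the job is handed in when it is done.

Besides the shell and the picture viewer there is one more tool, called after "Call:" by a JSON object that holds its "method" and its "body". carry_out: Moves the arm, as the interface text tells. Its arguments: {"type":"object","properties":{"steps":{"type":"array","items":{"type":"array","items":{"type":"number"}}},"squeeze":{"type":"number"}},"required":["steps"]}

```bash
mkdir -p pics
python3 - <<'E'
from cell import robot
import cv2,pickle
d={}
for n in("scene","top"):
    s=robot.snapshot(n);d[n]=s;cv2.imwrite(f"pics/{n}0.png",s["image"][:,:,::-1])
pickle.dump(d,open("s0.pkl","wb"))
st=robot.read_state();print(st["time"],st["ee_pos"],st["eef_rot"],st["finger_gap"],robot.tip_reach)
E
```

```text
0.1 [0.1973071  0.61881328 0.22646011] [-1.79903130e+02 -1.70520965e-02  1.62305929e+02] 0.09383286912815299 0.022
```

View pics/top0.png

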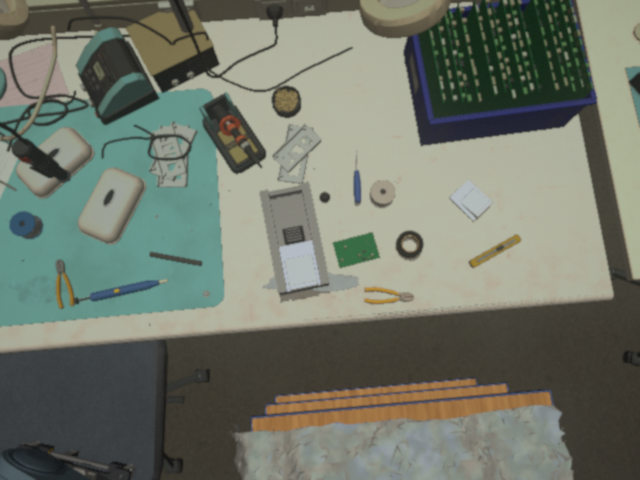

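View pics/scene0.png

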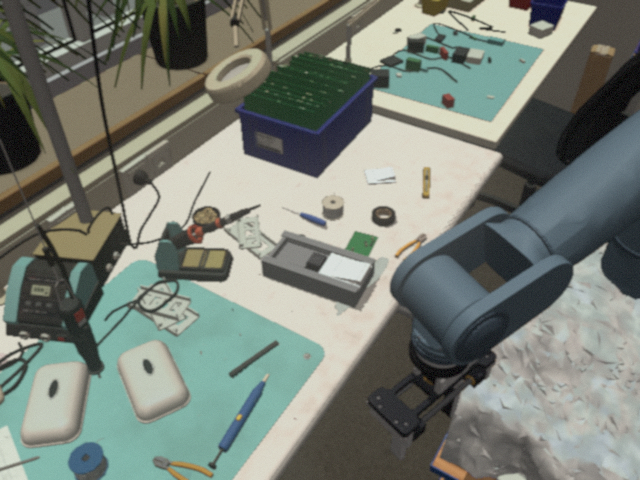

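The top view shows the grey box with its far end near (288,188) and near end near (304,295). The black tab is at (292,235) and the white cover at (299,267). In the scene view the box is at (318,268), with the tab towards (317,262).

```bash
cat > h.py <<'E'
import numpy as np,cv2
def ray(K,V,uv,z):
    C=np.linalg.inv(V);d=C[:3,:3]@np.linalg.inv(K)@[uv[0],uv[1],1];o=C[:3,3]
    return o+d*(z-o[2])/d[2]
def proj(K,V,p):
    c=V[:3,:3]@p+V[:3,3];u=K@c;return u[:2]/u[2]
E
python3 - <<'E'
from h import *
import pickle
d=pickle.load(open("s0.pkl","rb"));s=d["top"];K,V=np.array(s["intrinsics"]),np.array(s["view"])
im=s["image"]
for n,uv,z in [("farL",(262,193),.052),("farR",(311,183),.052),("nearR",(328,290),.052),("nearL",(280,299),.052),("tab",(292.5,235),.051),("cover",(299,267),.05)]:
    print(n,ray(K,V,uv,z).round(4))
hsv=cv2.cvtColor(im,cv2.COLOR_RGB2HSV)
roi=np.zeros(im.shape[:2],np.uint8);roi[185:300,262:328]=1
m=((hsv[...,2]<75)&(roi>0)).astype(np.uint8)
n,l,st,c=cv2.connectedComponentsWithStats(m)
for i in range(1,n):
    if st[i,4]>25: print(st[i],c[i],ray(K,V,c[i],.051).round(4))
print("cam",np.linalg.inv(V)[:3,3])
cv2.imwrite("pics/top_crop.png",cv2.resize(im[170:310,240:350,::-1],None,fx=4,fy=4,interpolation=cv2.INTER_CUBIC))
E
```

```text
farL [0.7067 0.3287 0.052 ]
farR [0.7203 0.219  0.052 ]
nearR [0.4804 0.2023 0.052 ]
nearL [0.4702 0.3053 0.052 ]
tab [0.6065 0.2687 0.051 ]
cover [0.5354 0.26   0.05  ]
[321 193   7   9  52] [324.15384615 197.23076923] [0.6855 0.1927 0.051 ]
[283 227  22  17  89] [293.7752809  236.47191011] [0.603  0.2661 0.051 ]
cam [0.3510033  0.22081986 1.22532362]
```

View pics/top_crop.png

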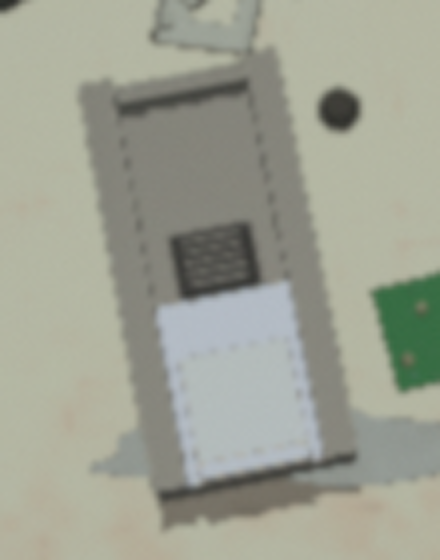

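```bash
cat >> h.py <<'E'
def boxfit(K,V,near,far,z=.052):
    n=ray(K,V,near,z);f=ray(K,V,far,z);d=f-n
    return (n+f)/2,np.degrees(np.arctan2(d[1],d[0])),np.hypot(*d[:2])
def totool(state,tgt,tyaw):
    from scipy.spatial.transform import Rotation as R
    r=R.from_euler("xyz",state["eef_rot"],degrees=True)
    dy=(tyaw-state["eef_rot"][2]+180)%360-180
    return (r.inv().apply(np.array(tgt)-state["ee_pos"])*1000).round(1),-np.radians(dy).round(4)
E
python3 - <<'E'
from h import *
from cell import robot
import pickle
s=pickle.load(open("s0.pkl","rb"))["top"];K,V=np.array(s["intrinsics"]),np.array(s["view"])
q=lambda x,y:(240+x/4-.4,170+y/4-.4)
c={n:ray(K,V,q(*p),.052) for n,p in dict(fl=(80,88),fr=(272,50),nr=(355,455),nl=(160,495)).items()}
for n in c: print(n,c[n].round(4))
d=(c['fl']+c['fr']-c['nl']-c['nr'])/2;print("len",np.hypot(*d[:2]),"yaw",np.degrees(np.arctan2(d[1],d[0])),"w",np.linalg.norm(c['fl']-c['fr']),"ctr",sum(c.values())/4)
t=np.mean([ray(K,V,q(*p),.051) for p in [(172,237),(248,223),(260,285),(185,298)]],0);print("tab",t)
y=np.degrees(np.arctan2(d[1],d[0]))
print(totool(robot.read_state(),[t[0],t[1],.2264],180+y))
w=robot.snapshot("wrist");print(np.array(w["mount"]).round(3),w["intrinsics"])
E
```

```text
fl [0.7103 0.3338 0.052 ]
fr [0.7231 0.2264 0.052 ]
nr [0.4945 0.2003 0.052 ]
nl [0.4822 0.3053 0.052 ]
len 0.22995930684509003 yaw 6.807379480487597 w 0.10815933261804134 ctr [0.60252957 0.26643046 0.052     ]
tab [0.60680383 0.26610415 0.051     ]
(array([-4.973e+02, -2.116e+02,  3.000e-01]), np.float64(-0.4276))
[[ 0.001 -0.972 -0.235  0.068]
 [ 1.     0.001  0.    -0.   ]
 [-0.    -0.235  0.972 -0.157]
 [ 0.     0.     0.     1.   ]] [[423.63426094   0.         328.26781149]
 [  0.         423.63426094 246.05849726]
 [  0.           0.           1.        ]]
```

Call:
{"method": "carry_out", "body": {"steps": [[0,-45,-19,0,-0.1],[0,-90,-38,0,-0.2],[0,-135,-57,0,-0.3],[0,-180,-76,0,-0.4],[0,-225,-96,0,-0.428],[0,-270,-115,0,-0.428],[0,-315,-134,0,-0.428],[0,-360,-153,0,-0.428],[0,-405,-172,0,-0.428],[0,-450,-192,0,-0.428]], "squeeze": 20}}

```text
time: 1.15
ee_pos: [0.569, 0.298, 0.2272]
eef_rot: [180.0, -0.0, -173.2]
ft_force: [0.7, 0.1, 0.2]
finger_gap: 0.0175
grip_force: 0.0
```

```bash
cat > w.py <<'E'
from h import *
from cell import robot
from scipy.spatial.transform import Rotation as R
def wrist(name=None):
    st=robot.read_state();w=robot.snapshot("wrist")
    T=np.eye(4);T[:3,:3]=R.from_euler("xyz",st["eef_rot"],degrees=True).as_matrix();T[:3,3]=st["ee_pos"]
    V=np.linalg.inv(T@np.array(w["mount"]))
    if name: cv2.imwrite(f"pics/{name}.png",w["image"][:,:,::-1])
    return st,w["image"],np.array(w["intrinsics"]),V
E
python3 - <<'E'
from w import *
import pickle
r=wrist("w1");pickle.dump(r,open("w1.pkl","wb"));print(r[0]["time"],r[0]["ee_pos"],r[0]["eef_rot"],r[0]["finger_gap"])
E
```

```text
1.15 [0.56904481 0.29803333 0.22721335] [ 1.79997135e+02 -1.98998470e-02 -1.73173811e+02] 0.017529305051177804
```

View pics/w1.png

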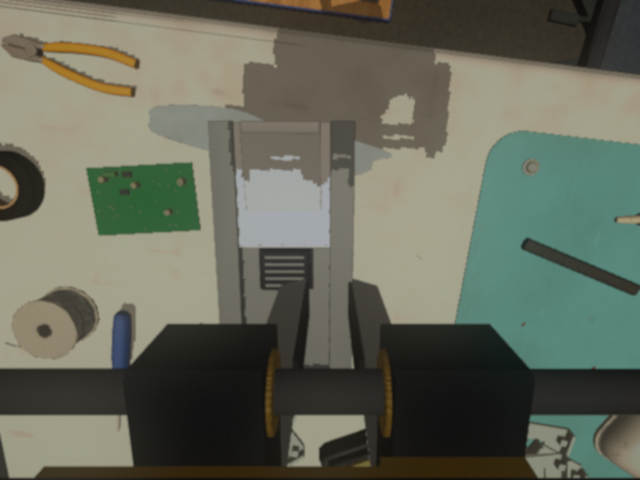

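The wrist view shows the tab at (260–312, 248–290). The box's near edge runs (209,121)–(355,121), and the cover's far edge is at v≈247, u 239–330.

Run:
```python
from w import *
import pickle
st,im,K,V=pickle.load(open("w1.pkl","rb"))
P=lambda u,v,z:ray(K,V,(u,v),z)
tab=np.mean([P(*p,.051) for p in[(260,248),(312,248),(312,290),(261,290)]],0);print("tab",tab,"size",P(260,248,.051)-P(312,248,.051),P(312,248,.051)-P(312,290,.051))
for n,p,z in[("nL",(209,121),.052),("nR",(355,121),.052),("covfarL",(239,247),.046),("covfarR",(330,247),.046)]:print(n,P(*p,z).round(4))
# bright/blue-white cover mask centre rows
s2=robot.read_state();y=6.8;c,s=np.cos(np.radians(y)),np.sin(np.radians(y))
# predictions from top-view fit
ctr=np.array([.6025,.2664])
print("tab pred",ctr+.004*np.array([c,s]),"near mid",ctr-.115*np.array([c,s]))
print(s2["ee_pos"],totool(s2,[tab[0],tab[1],.2272],186.8))
```

```text
tab [0.60511557 0.26767207 0.051     ] size [ 0.00503632 -0.0418464   0.        ] [-0.03569519 -0.00396866  0.        ]
nL [0.4958 0.1987 0.052 ]
nR [0.4827 0.308  0.052 ]
covfarL [0.5923 0.2269 0.046 ]
covfarR [0.5834 0.3012 0.046 ]
tab pred [0.60647186 0.26687362] near mid [0.48830897 0.25278354]
[0.57392828 0.29285443 0.22716837] (array([-28.1, -28.6,   0.1]), np.float64(-0.0052))
```

Call:
{"method": "carry_out", "body": {"steps": [[0,0,0,0,0],[0,0,0,0,0],[0,0,0,0,0]]}}

```text
time: 1.5
ee_pos: [0.5668, 0.3006, 0.2273]
eef_rot: [180.0, -0.0, -173.1]
ft_force: [-0.7, 0.1, -0.3]
finger_gap: 0.0005
grip_force: 0.0
```

Run:
```python
from w import *
s=robot.read_state();print(s["ee_pos"],s["eef_rot"],s["finger_gap"],s["ft_force"],totool(s,[.6058,.2673,.085],186.8))
```

```text
[0.56684446 0.30056141 0.22726307] [ 1.79995568e+02 -3.53968584e-02 -1.73081695e+02] 0.0004890107271325153 [-0.74972147  0.09491063 -0.31854306] (array([-34.8, -37.7, 142.2]), np.float64(0.0021))
```

Call:
{"method": "carry_out", "body": {"steps": [[0,-17,-19,20,0],[0,-35,-38,50,0],[0,-35,-38,85,0],[0,-35,-38,120,0],[0,-35,-38,142,0],[0,-35,-38,142,0]]}}

```text
time: 2.1
ee_pos: [0.6034, 0.2666, 0.0813]
eef_rot: [-179.9, -0.5, -173.1]
ft_force: [0.0, -0.3, -0.4]
finger_gap: 0.0002
grip_force: 0.0
```

Run:
```python
from w import *
s=wrist("w2")[0];print(s["ee_pos"],s["eef_rot"],s["ft_force"])
```

```text
[0.60341986 0.26659013 0.08125643] [-179.94956678   -0.45275295 -173.05571045] [ 0.02811168 -0.25055192 -0.4489562 ]
```

View pics/w2.png

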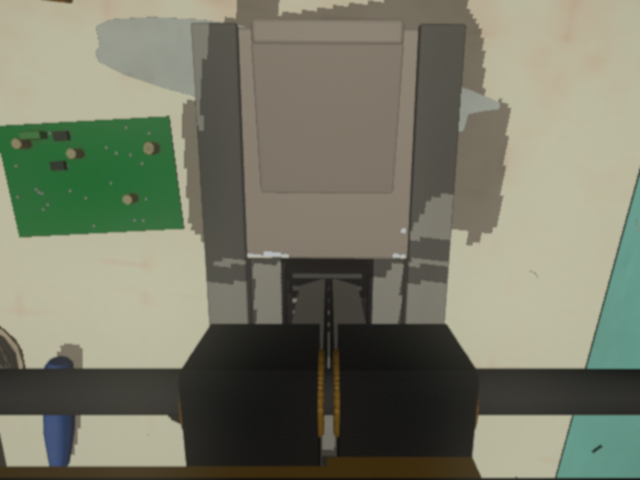

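The fingers (u≈328) are centred on the tab (u 283–373) and stand beyond the cover's far edge (v≈258). Pressing now.

Call:
{"method": "carry_out", "body": {"steps": [[0,-1,0,6,0],[0,-1,0,11,0],[0,-1,0,15,0],[0,-1,0,19,0],[0,-1,0,23,0],[0,-1,0,26,0],[0,-1,0,27,0],[0,-1,0,27,0]]}}

```text
time: 2.95
ee_pos: [0.6089, 0.2665, 0.0592]
eef_rot: [180.0, 0.1, -173.2]
ft_force: [0.4, 0.6, 4.5]
finger_gap: 0.0004
grip_force: 2.8
```

Call:
{"method": "carry_out", "body": {"steps": [[0,0,0,1,0],[0,0,0,2,0],[0,0,0,3,0],[0,0,0,3,0]]}}

```text
time: 3.35
ee_pos: [0.6091, 0.2666, 0.0591]
eef_rot: [180.0, 0.1, -173.2]
ft_force: [-7.3, -0.0, 20.1]
finger_gap: 0.0003
grip_force: 10.0
```

Call:
{"method": "carry_out", "body": {"steps": [[0,0,0,-25,0],[0,0,0,-60,0],[0,10,0,-80,0],[0,50,0,-80,0],[0,90,0,-80,0],[0,130,0,-80,0],[0,160,0,-80,0],[0,160,0,-80,0]]}}

```text
time: 4.15
ee_pos: [0.4452, 0.2464, 0.1336]
eef_rot: [-179.9, -0.3, -173.1]
ft_force: [0.3, -0.2, 0.4]
finger_gap: 0.0002
grip_force: 0.0
```

Run:
```python
from w import *
s=robot.read_state();print(s["ee_pos"],s["eef_rot"],s["ft_force"])
y=np.radians(6.8);d=np.array([np.cos(y),np.sin(y)]);n=np.array([-d[1],d[0]])
e=s["ee_pos"][:2]-[.6025,.2664];print("in box",e@d,e@n)
im=robot.snapshot("top")["image"][170:310,240:350,::-1]
cv2.imwrite("pics/t2.png",cv2.resize(im,None,fx=4,fy=4,interpolation=cv2.INTER_CUBIC))
```

```text
[0.44523283 0.24639586 0.13357265] [-179.93242607   -0.25359539 -173.09797155] [ 0.32396014 -0.20526603  0.40743136]
in box -0.1585294405013799 -0.0012423678517447666
```

View pics/t2.png

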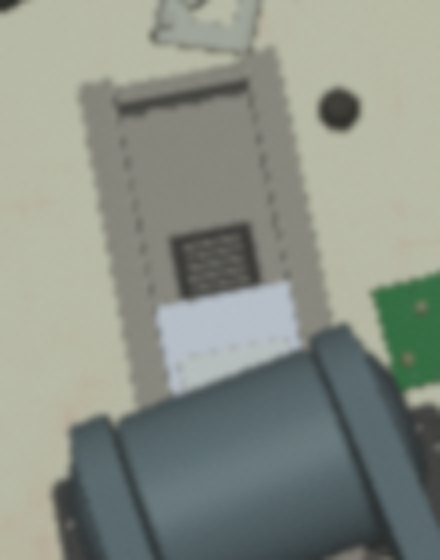

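The cover is still shut and the tab is unchanged otherwise. The hand is short of the cover, so it can go down and push.

Call:
{"method": "carry_out", "body": {"steps": [[0,0,1,30,0],[0,0,1,60,0],[0,0,1,67,0],[0,-12,1,67,0],[0,-24,1,67,0],[0,-32,1,67,0],[0,-38,1,67,0],[0,-42,1,67,0],[0,-46,1,67,0],[0,-50,1,67,0]]}}

```text
time: 5.2
ee_pos: [0.499, 0.2541, 0.0685]
eef_rot: [-180.0, -0.0, -173.2]
ft_force: [-0.5, 0.9, -0.6]
finger_gap: 0.0006
grip_force: 0.3
```

```bash
cat > b.py <<'E'
from w import *
s=robot.read_state();print(s["time"],s["ee_pos"],s["eef_rot"],s["ft_force"])
y=np.radians(6.8);d=np.array([np.cos(y),np.sin(y)]);n=np.array([-d[1],d[0]])
e=s["ee_pos"][:2]-[.6025,.2664];print("in box",e@d,e@n)
E
python3 b.py
```

```text
5.2 [0.4989922  0.25406042 0.06853321] [-1.79999088e+02 -5.14150987e-03 -1.73170061e+02] [-0.48050167  0.87097426 -0.56064647]
in box -0.10424072911250429 2.954225295260247e-06
```

Call:
{"method": "carry_out", "body": {"steps": [[0,-8,0,0,0],[0,-18,0,0,0],[0,-28,0,0,0],[0,-38,0,0,0],[0,-48,0,0,0],[0,-58,0,0,0],[0,-68,0,0,0],[0,-76,0,0,0],[0,-83,0,0,0],[0,-87,0,0,0]]}}

```text
time: 6.2
ee_pos: [0.5859, 0.2644, 0.0684]
eef_rot: [-180.0, 0.0, -173.2]
ft_force: [-0.7, -0.1, 0.7]
finger_gap: 0.0005
grip_force: 0.3
```

```bash
python3 b.py
```

```text
6.2 [0.58585678 0.26441066 0.06842159] [-1.79999551e+02  2.61540222e-03 -1.73177797e+02] [-0.72585469 -0.10475513  0.65615935]
in box -0.01676168598252819 -4.723236664655578e-06
```

Call:
{"method": "carry_out", "body": {"steps": [[0,-2,0,0,0],[0,-4,0,0,0],[0,-6,0,0,0],[0,-8,0,0,0],[0,-9,0,0,0],[0,-10,0,0,0],[0,-10,0,0,0]]}}

```text
time: 6.9
ee_pos: [0.5934, 0.2655, 0.0684]
eef_rot: [-180.0, -0.3, -173.2]
ft_force: [-6.8, -1.4, 4.8]
finger_gap: 0.0006
grip_force: 3.7
```

Call:
{"method": "carry_out", "body": {"steps": [[0,10,0,0,0],[0,30,0,0,0],[0,50,0,-30,0],[0,80,0,-70,0],[0,120,0,-110,0],[0,160,0,-110,0],[0,160,0,-110,0],[0,160,0,-110,0]]}}

```text
time: 7.7
ee_pos: [0.4359, 0.2466, 0.1787]
eef_rot: [180.0, 0.1, -173.1]
ft_force: [0.6, -0.5, 0.0]
finger_gap: 0.0006
grip_force: 0.0
```

```bash
python3 b.py
python3 - <<'E'
from w import *
im=robot.snapshot("top")["image"][170:310,240:350,::-1]
a=cv2.resize(im,None,fx=3,fy=3);b=wrist()[1][:420,:,::-1]
o=np.zeros((420,330+440,3),np.uint8);o[:,:330]=a;b=b[:, 100:540];o[:,330:]=b
cv2.imwrite("pics/end.png",o)
E
```

```text
7.7 [0.43589427 0.24659582 0.17867782] [ 1.79990029e+02  1.10963016e-01 -1.73140956e+02] [ 0.56431418 -0.48062894  0.02057684]
in box -0.16777863807853924 6.191539181864122e-05
```

View pics/end.png

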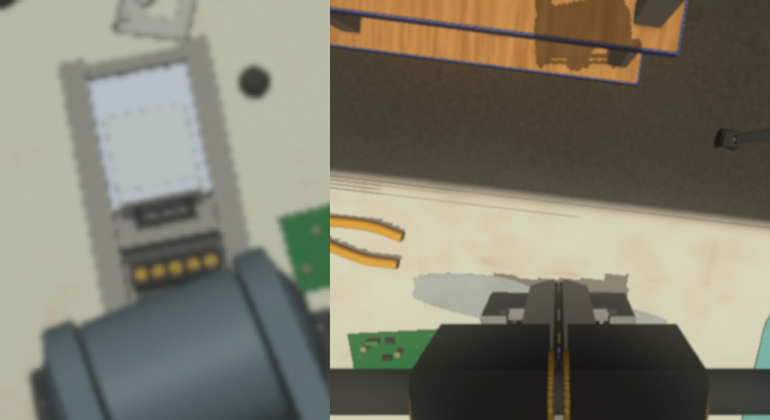

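The cover sits against the end ridge (crop v≈70), the bay's terminals are exposed (v≈270), the knob hasn't moved and the hand is clear.

```bash
python3 -c "
from cell import robot
print(robot.close_job())"
```

```text
the job is handed in; nothing more can be done
None
```

The job is handed in: I pressed the catch tab home and pushed the cover to the end stop; the last top view shows the terminals uncovered and the hand clear, but the hand-in returned no verdict.

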